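# Turn the row of jam jars round for the guest opposite

### The job

Move the four jam jars from the dark wooden rack into the white rack, one in each compartment, in the reverse order: the jar that stood leftmost in the dark rack goes rightmost in the white one, and so on, so that a guest sitting opposite finds them in the order you had them. Keep the glass jars upright, set each one down gently on the floor of its compartment and let go of it, and leave the mug, the sugar bowl and the teapot alone.

Things in the scene. Friction and masses are not known exactly. Their poses are not given: they have to be found in the camera images.
- jar_red: red jam jar (strawberry): upright cylinder 46 mm across and 85 mm tall, red with a paper band, steel lid with a red disc on top; about 0.2 kg. Origin at the centre of its underside, z up along the jar. At the start it stands on the red coaster in the dark rack.
- jar_yellow: yellow jam jar (lemon curd): upright cylinder 46 mm across and 85 mm tall, yellow with a paper band, steel lid with a yellow disc on top; about 0.2 kg. Origin at the centre of its underside, z up along the jar. At the start it stands on the yellow coaster in the dark rack.
- jar_green: green jam jar (gooseberry): upright cylinder 46 mm across and 85 mm tall, green with a paper band, steel lid with a green disc on top; about 0.2 kg. Origin at the centre of its underside, z up along the jar. At the start it stands on the green coaster in the dark rack.
- jar_blue: blue jam jar (blueberry): upright cylinder 46 mm across and 85 mm tall, blue with a paper band, steel lid with a blue disc on top; about 0.2 kg. Origin at the centre of its underside, z up along the jar. At the start it stands on the blue coaster in the dark rack.
- coaster_red: red round coaster, 62 mm across, 4 mm thick, fixed in the dark wooden rack; the red jar starts on it. Origin at the centre of its underside, 4 mm above the table; y along the row to the left, x across the row. The four coasters lie in a row 72 mm apart (so close the fingers across the row) in a fixed tray 74 by 292 mm, rim 16 mm above the table.
- coaster_yellow: yellow round coaster, 62 mm across, 4 mm thick, fixed in the dark wooden rack; the yellow jar starts on it. Origin at the centre of its underside, 4 mm above the table; y along the row to the left, x across the row. The four coasters lie in a row 72 mm apart (so close the fingers across the row) in a fixed tray 74 by 292 mm, rim 16 mm above the table.
- coaster_green: green round coaster, 62 mm across, 4 mm thick, fixed in the dark wooden rack; the green jar starts on it. Origin at the centre of its underside, 4 mm above the table; y along the row to the left, x across the row. The four coasters lie in a row 72 mm apart (so close the fingers across the row) in a fixed tray 74 by 292 mm, rim 16 mm above the table.
- coaster_blue: blue round coaster, 62 mm across, 4 mm thick, fixed in the dark wooden rack; the blue jar starts on it. Origin at the centre of its underside, 4 mm above the table; y along the row to the left, x across the row. The four coasters lie in a row 72 mm apart (so close the fingers across the row) in a fixed tray 74 by 292 mm, rim 16 mm above the table.
- new_rack: white rack, empty and fixed: 74 mm (x) by 292 mm (y), 24 mm high, with four compartments in a row along y, each about 66 by 68 mm inside, 4 mm walls (dividers 21 mm high). Origin at the centre of its underside on the table; y along the row to the left, x away from the robot. Compartment centres at y = -108, -36, +36, +108 mm, floor 4 mm above the origin.
- mug: white mug, 80 mm across, 95 mm tall, loose, standing off to the left; leave alone. Origin at the centre of its underside.
- sugar_bowl: blue bowl, 110 mm across, 50 mm tall, loose, off to the left; leave alone. Origin at the centre of its underside.
- teapot: white and blue teapot, 144 mm across the belly, 225 mm from spout to handle, 140 mm tall, loose, off to the right; leave alone. Origin at the centre of its underside.
Not all that is in view belongs to the job. Several things have the shape of the coaster_red; the one meant has the colours described above. Several things have the shape of the coaster_yellow; the one meant has the colours described above.

How it is judged:
By the outcome, as a careful person would: the job done as asked, in the order asked, and still so for the second after the job is handed in, with the robot touching nothing.
It also fails if it takes over 99 s, if anything falls off the work surface, if the arm or the gripper's body presses on something with over 40 N, if the wrist force passes 120 N, or if a joint passes its speed limit or range.

### The arm

A 7-joint arm with a two-finger parallel gripper is mounted at the origin on the work surface. World frame = base frame: x ahead of the robot, y to its left, z up, the work surface at z = 0. Lengths are in mm, angles in rad, forces in N, time in s.
With the tool pointing down it reaches from about 400 to 875 mm from the base axis. Payload 4.4 kg.
Tool frame: the origin (TCP) lies at the very end of the fingers, on their centre line; the grasp point (between the pads) lies 19 mm behind it; z points along the fingers, y is the line along which they close (so a half turn about z gives the same grasp; the last joint's range is limited). The gripper opens to 85 mm and grips with 20 to 120 N. Pads are 22 mm wide; open, the fingers measure 114 mm over their backs; the gripper's body (76 mm by 85 mm) begins 54 mm behind the grasp point. The pads swing forward as they close: fully open they stand 13 mm farther back than shut.
Start: joints at [1.124, 0.628, 0.038, 1.517, -0.027, 0.996, -0.02], TCP at [241.61, -603.442, 209.313] pointing down, gripper open.
Joint ranges: [-3.06, 3.06], [-0.37, 2.12], [-1.25, 1.32], [0.18, 2.47], [-1.1, 4.24], [0.23, 1.98], [-2.94, 2.94]. Speed limits (rad/s): [2.57, 2.57, 3.14, 3.14, 3.14, 3.14, 3.14].

### API

Orientations are given as [roll, pitch, yaw] about the fixed x, y, z axes, in that order (R = Rz(yaw) Ry(pitch) Rx(roll)).
In Python, from cell import read_state, get_image, camera_params, finish_job gives the robot as it stands.
- The arm moves only by the tool arm_command, never from a script. Its argument "deltas" is a list of rows, each an object of numbers: "dx", "dy", "dz": the shift along the world's x, y, z in m; "yaw": the turn about the world's z in degrees; "jaw": the opening, from 0 (shut) to 1 (fully open). A call has 1 to 20 rows; each row is the pose to reach, as a shift and turn from the pose commanded when the call began; what a row does not reach only later rows make up. A row lasts 1/10 s, in which the tool goes at most 50 mm and 8.59 degrees, less where a joint would pass 70% of its speed; a pose out of reach is approached as far as the arm can. A call with a gripper value outside its range is refused whole. The fingers move at their own pace and stop on an object; the grip force is fixed at half the most. Time passes only in rows, so rows that repeat a pose let the fingers close. It gives the time, the measured TCP pose, the force, the opening and the grip force at its end, in the units of the state.
- read_state(): the state, without advancing time (a new reading comes with each control period).
- get_image(name): name is "scene" or "top" or "wrist"; returns (picture, depth): 384x512x3 uint8, red, green, blue; 384x512 float32, mm along the optical axis (not along the pixel's ray), 0 where there is no reading.
- camera_params(name): a dict with "camera_matrix" (3x3 intrinsics, pixels), "k1" (the pictures are not rectified: a ray, as slopes to the right and down, at radius r is drawn at 1 + k1 r^2 times it, then the intrinsics apply), "extrinsics" (4x4, takes a point from camera to world coordinates). Camera axes: x right, y down, z forward; pixel columns grow to the right and rows downward; lengths in mm; the calibration is good to about 2 mm. A picture is of the moment at which its call begins: read the wrist's pose just before it. camera_params takes no time and is no camera call; for the wrist camera it gives the pose at the moment of the call.
- finish_job(): hands the job in; it is judged then, once.
The state is a dict: "clock": time; "qpos": joint angles; "qd": joint speeds; "tau": joint torques, N m; "eef_pos": TCP position; "tool_rot": TCP orientation; "force": force on the tool from outside, world axes, zero at the start; "torque": the same for the moment, N m; "width": finger opening in mm; "gripper_force": force on a finger pad.
Only numpy, scipy, OpenCV 4.12 (cv2) and the standard library are available. Lean on these libraries where they do the work, as an engineer would, in place of code of your own. Each camera call takes 0.05 s, during which the arm holds its last target. There are 200 camera calls.

## Working session

There is one attempt and no reset: what is moved stays moved. The work goes in short steps, Python scripts to look and compute and a tool call to move; the robot and the scene stay as the last step left them, time stands still between calls to the robot, and variables do not carry over. Pictures are saved under pics/ and viewed, at most 14 in all, crops included, and the job is handed in when it is done.

Besides the shell and the picture viewer there is one more tool, called after "Emit:" in YAML: its name, and indented under it one key for each argument. arm_command: Moves the arm, as the interface text tells. Its arguments: {"type":"object","properties":{"deltas":{"type":"array"}},"required":["deltas"]}

```bash
mkdir -p pics
cat > h.py <<'E'
import numpy as np, cv2
from cell import *
def shot(n,f):
    P=camera_params(n); im,d=get_image(n); cv2.imwrite(f'pics/{f}.png',im[:,:,::-1]); np.savez(f'{f}.npz',im=im,d=d,K=P['camera_matrix'],k1=P['k1'],E=P['extrinsics']); return im,d,P
def load(f):
    z=np.load(f'{f}.npz'); return z['im'],z['d'],dict(camera_matrix=z['K'],k1=float(z['k1']),extrinsics=z['E'])
def rays(P,uv):
    K=np.array(P['camera_matrix'],float); D=np.array([P['k1'],0,0,0.])
    p=cv2.undistortPoints(np.float64(uv).reshape(-1,1,2),K,D).reshape(-1,2)
    return np.c_[p,np.ones(len(p))]
def plane(P,uv,z):
    E=np.array(P['extrinsics']); r=rays(P,uv)@E[:3,:3].T; o=E[:3,3]
    return o+r*((z-o[2])/r[:,2])[:,None]
def cloud(P,d):
    E=np.array(P['extrinsics']); v,u=np.mgrid[:d.shape[0],:d.shape[1]]
    r=rays(P,np.c_[u.ravel(),v.ravel()])*d.reshape(-1,1)
    return (r@E[:3,:3].T+E[:3,3]).reshape(*d.shape,3)
E
python3 - <<'E'
from h import *
s=read_state();print(s)
shot('top','top0');shot('scene','sc0')
a=cv2.imread('pics/top0.png');print(camera_params('top'))
E
```

```text
{'clock': 0.0, 'qpos': array([ 1.12421339,  0.62934213,  0.03843271,  1.51836428, -0.02700943,
        0.99628625, -0.02001492]), 'qd': array([ 3.30461621e-04, -5.12585208e-04,  4.73752093e-05,  4.67231708e-04,
       -8.00972288e-04,  3.55420027e-06,  7.79997186e-04]), 'tau': array([ 1.00413989e-03, -5.63405478e+01,  1.22708078e+00, -1.93445152e+01,
        1.11092094e-02,  1.04404741e-02, -3.11585040e-05]), 'eef_pos': array([ 241.35987634, -602.81633081,  208.39272929]), 'tool_rot': array([-3.13971029e+00,  1.12090666e-05,  3.80770457e-01]), 'force': array([-0.04446909,  0.13423896, -0.42881705]), 'torque': array([ 0.01419295, -0.05449705, -0.00208444]), 'gripper_force': 0.0, 'width': 85.39696674594474}
{'camera_matrix': array([[408.90466608,   0.        , 259.90710575],
       [  0.        , 408.90466608, 192.9442477 ],
       [  0.        ,   0.        ,   1.        ]]), 'k1': 0.010280706819970764, 'extrinsics': array([[-2.10475471e-02, -9.94272690e-01,  1.04779854e-01,
         3.96695010e+02],
       [-9.99770671e-01,  2.13455908e-02,  1.72378225e-03,
        -2.37772878e+01],
       [-3.95049750e-03, -1.04719544e-01, -9.94493947e-01,
         1.10674873e+03],
       [ 0.00000000e+00,  0.00000000e+00,  0.00000000e+00,
         1.00000000e+00]])}
```

View pics/top0.png

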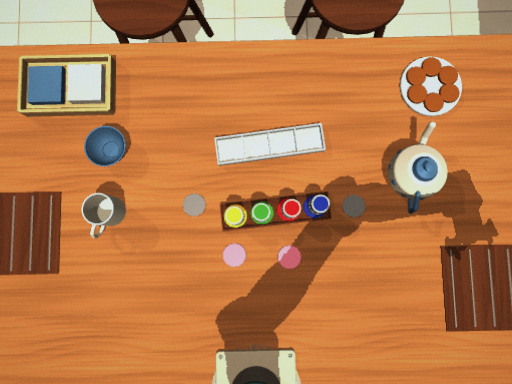

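View pics/sc0.png

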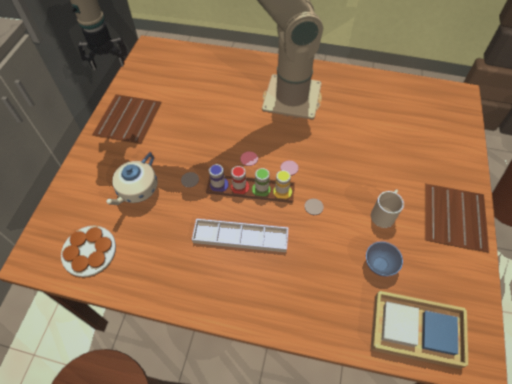

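The top view shows the dark rack from left to right as yellow (234,216), green (262,212), red (291,208) and blue (318,205). The white rack is centred near (270,144). The pink and grey discs are decoys. In the scene view the gripper hangs at top left (100,45). I'll measure next and check that projection.

Run:
```python
from h import *
for f in('top0','sc0'):
    im,d,P=load(f);E=np.linalg.inv(P['extrinsics'])
    r,_=cv2.Rodrigues(E[:3,:3]);D=np.array([P['k1'],0,0,0.])
    print(f,cv2.projectPoints(np.array([[241.,-603,208],[241,-603,0],[0,0,0],[500,0,0]]),r,E[:3,3],P['camera_matrix'],D)[0].reshape(-1,2).round(),P['extrinsics'][:3,3])
    W=cloud(P,d); h=cv2.cvtColor(im,cv2.COLOR_RGB2HSV).astype(int)
    if f=='sc0':
        print('gripper blob',W[40:60:5,95:110:5].reshape(-1,3).round()[:6])
    else:
        print('d zero',(d==0).mean(), 'table z',np.median(W[250:280,150:200,2]))
    for c,(a,b) in dict(yellow=(20,35),green=(45,75),red=(172,188),blue=(112,128)).items():
        H=np.where(h[...,0]<90,h[...,0]+180,h[...,0]) if c=='red' else h[...,0]
        m=((H>=a)&(H<=b)&(h[...,1]>150)&(h[...,2]>60)&(abs(W[...,2]-89)<20)).astype(np.uint8)
        n,l,st,ce=cv2.connectedComponentsWithStats(m); k=1+np.argmax(st[1:,4])
        q=W[l==k]; top=q[q[:,2]>np.percentile(q[:,2],60)]
        # steel lid+disc: all high pts near
        c0=np.median(top,0); near=(np.hypot(W[...,0]-c0[0],W[...,1]-c0[1])<30)&(W[...,2]>86)
        p=W[near]; 
        print(c,ce[k].round(1),st[k,4],'topz',np.percentile(p[:,2],[50,95]).round(1),'lid mid',((p.min(0)+p.max(0))/2).round(1),'mean',p.mean(0).round(1),'ext',np.ptp(p,axis=0).round())
    # white rack
    m=((h[...,1]<60)&(h[...,2]>130)&(abs(W[...,2]-12)<20)).astype(np.uint8)
    m=cv2.morphologyEx(m,cv2.MORPH_CLOSE,np.ones((7,7)))
    cs,_=cv2.findContours(m,0,2)
    for c in cs:
        if cv2.contourArea(c)<1500: continue
        x=plane(P,c.reshape(-1,2),24)[:,:2].astype(np.float32); print('rack?',cv2.minAreaRect(x))
    m=(W[...,2]>16)&(W[...,2]<35)
    m=m&(W[...,0]>500)&(abs(W[...,1])<250)
    x=W[m][:,:2].astype(np.float32)
    print('rim',cv2.minAreaRect(x),len(x))
```

```text
top0 [[535. 304.]
 [482. 291.]
 [256. 391.]
 [252. 198.]] [ 396.69501003  -23.77728776 1106.74873072]
d zero 0.004023234049479167 table z -0.22090391746246496
yellow [233.6 214.8] 160 topz [93.4 96.4] lid mid [451.2  44.6  92.6] mean [450.9  44.8  93.3] ext [42. 43. 11.]
green [260.8 211.5] 150 topz [93.3 96. ] lid mid [457.3 -22.5  92.9] mean [457.7 -22.2  93.2] ext [43. 43. 11.]
red [291.5 207.6] 161 topz [93.2 96.6] lid mid [465.7 -98.5  92.6] mean [466.  -98.5  93.3] ext [43. 45. 11.]
blue [320.4 203.2] 151 topz [93.6 97.1] lid mid [ 475.4 -169.9   93.2] mean [ 475.5 -169.6   93.6] ext [45. 43. 12.]
rack? ((644.238525390625, -50.77362060546875), (77.12969207763672, 292.79595947265625), 6.688838481903076)
rim ((585.161376953125, -56.91835021972656), (198.2056884765625, 292.3795166015625), 6.593347549438477) 687
sc0 [[112.  74.]
 [128. 116.]
 [292.  96.]
 [266. 201.]] [1176.88715192  124.47975796 1138.77512425]
gripper blob [[ 274. -592.  376.]
 [ 266. -581.  371.]
 [ 259. -568.  367.]
 [ 257. -613.  341.]
 [ 252. -598.  340.]
 [ 245. -585.  336.]]
yellow [282.9 175.5] 41 topz [93. 97.] lid mid [451.9  43.9  92.8] mean [454.  44.  93.] ext [48. 44. 12.]Traceback (most recent call last):
  File "<stdin>", line 14, in <module>
    return _wrapfunc(a, 'argmax', axis=axis, out=out, **kwds)
    return bound(*args, **kwds)
ValueError: attempt to get argmax of an empty sequence
```

Emit:
arm_command:
  deltas:
    - {"dx":0.01,"dy":0.02,"dz":0,"yaw":4,"jaw":1}
    - {"dx":0.03,"dy":0.055,"dz":0,"yaw":10,"jaw":1}
    - {"dx":0.05,"dy":0.095,"dz":0,"yaw":17,"jaw":1}
    - {"dx":0.07,"dy":0.135,"dz":0,"yaw":24,"jaw":1}
    - {"dx":0.09,"dy":0.175,"dz":0,"yaw":31,"jaw":1}
    - {"dx":0.11,"dy":0.215,"dz":0,"yaw":38,"jaw":1}
    - {"dx":0.13,"dy":0.255,"dz":0,"yaw":45,"jaw":1}
    - {"dx":0.15,"dy":0.295,"dz":0,"yaw":52,"jaw":1}
    - {"dx":0.17,"dy":0.335,"dz":0,"yaw":59,"jaw":1}
    - {"dx":0.19,"dy":0.37,"dz":0,"yaw":65,"jaw":1}
    - {"dx":0.21,"dy":0.4,"dz":-0.01,"yaw":70,"jaw":1}
    - {"dx":0.225,"dy":0.42,"dz":-0.02,"yaw":73,"jaw":1}
    - {"dx":0.234,"dy":0.434,"dz":-0.03,"yaw":74.8,"jaw":1}
    - {"dx":0.234,"dy":0.434,"dz":-0.03,"yaw":74.8,"jaw":1}
    - {"dx":0.234,"dy":0.434,"dz":-0.03,"yaw":74.8,"jaw":1}

```text
clock: 1.6
eef_pos: [475.0, -169.8, 179.1]
tool_rot: [-3.14, -0.0, 1.686]
force: [-0.3, 0.1, 0.0]
width: 85.2
gripper_force: 0.0
```

Run:
```python
from h import *
s=read_state();print(s['eef_pos'],s['tool_rot'],s['qpos'].round(2),s['width'])
im,d,P=shot('wrist','w0')
W=cloud(P,d);h=cv2.cvtColor(im,cv2.COLOR_RGB2HSV).astype(int)
print(np.array(P['extrinsics']).round(2))
for c,(a,b) in dict(blue=(112,128),red=(172,188)).items():
    H=np.where(h[...,0]<90,h[...,0]+180,h[...,0]) if c=='red' else h[...,0]
    m=((H>=a)&(H<=b)&(h[...,1]>130)&(abs(W[...,2]-93)<6)); p=W[m]; print(c,len(p),((p.min(0)+p.max(0))/2).round(1) if len(p) else 0)
```

```text
[ 475.00231907 -169.80028241  179.07675706] [-3.14025728e+00 -4.10361668e-05  1.68586787e+00] [ 0.53  0.48 -0.34  1.94  0.23  0.76  0.17] 85.20702042152365
[[ 9.9000e-01  1.1000e-01  3.0000e-02  4.6556e+02]
 [ 1.1000e-01 -9.5000e-01 -3.0000e-01 -9.2600e+01]
 [-0.0000e+00  3.0000e-01 -9.5000e-01  3.4394e+02]
 [ 0.0000e+00  0.0000e+00  0.0000e+00  1.0000e+00]]
blue 1509 [ 473.3 -171.5   93.9]
red 2049 [465.  -97.8  93.4]
```

Emit:
arm_command:
  deltas:
    - {"dx":0,"dy":0,"dz":-0.02,"yaw":0,"jaw":1}
    - {"dx":0,"dy":0,"dz":-0.045,"yaw":0,"jaw":1}
    - {"dx":0,"dy":0,"dz":-0.07,"yaw":0,"jaw":1}
    - {"dx":0,"dy":0,"dz":-0.095,"yaw":0,"jaw":1}
    - {"dx":0,"dy":0,"dz":-0.12,"yaw":0,"jaw":1}
    - {"dx":0,"dy":0,"dz":-0.137,"yaw":0,"jaw":1}
    - {"dx":0,"dy":0,"dz":-0.137,"yaw":0,"jaw":1}
    - {"dx":0,"dy":0,"dz":-0.137,"yaw":0,"jaw":0.8}
    - {"dx":0,"dy":0,"dz":-0.137,"yaw":0,"jaw":0.65}
    - {"dx":0,"dy":0,"dz":-0.137,"yaw":0,"jaw":0.55}
    - {"dx":0,"dy":0,"dz":-0.137,"yaw":0,"jaw":0.5}
    - {"dx":0,"dy":0,"dz":-0.137,"yaw":0,"jaw":0.4}
    - {"dx":0,"dy":0,"dz":-0.137,"yaw":0,"jaw":0.4}
    - {"dx":0,"dy":0,"dz":-0.137,"yaw":0,"jaw":0.4}
    - {"dx":0,"dy":0,"dz":-0.137,"yaw":0,"jaw":0.4}

```text
clock: 3.15
eef_pos: [475.7, -170.1, 43.7]
tool_rot: [3.141, 0.001, 1.686]
force: [-2.2, -0.3, 7.0]
width: 44.1
gripper_force: 60.1
```

Emit:
arm_command:
  deltas:
    - {"dx":0,"dy":0,"dz":0.01,"yaw":0,"jaw":0.4}
    - {"dx":0,"dy":0,"dz":0.03,"yaw":0,"jaw":0.4}
    - {"dx":0,"dy":0,"dz":0.055,"yaw":0,"jaw":0.4}
    - {"dx":0,"dy":0,"dz":0.08,"yaw":0,"jaw":0.4}
    - {"dx":0.005,"dy":0.005,"dz":0.1,"yaw":0,"jaw":0.4}
    - {"dx":0.017,"dy":0.02,"dz":0.11,"yaw":0,"jaw":0.4}
    - {"dx":0.035,"dy":0.045,"dz":0.11,"yaw":0,"jaw":0.4}
    - {"dx":0.053,"dy":0.072,"dz":0.11,"yaw":0,"jaw":0.4}
    - {"dx":0.071,"dy":0.099,"dz":0.11,"yaw":0,"jaw":0.4}
    - {"dx":0.089,"dy":0.126,"dz":0.11,"yaw":0,"jaw":0.4}
    - {"dx":0.107,"dy":0.153,"dz":0.11,"yaw":0,"jaw":0.4}
    - {"dx":0.125,"dy":0.18,"dz":0.11,"yaw":0,"jaw":0.4}
    - {"dx":0.141,"dy":0.204,"dz":0.11,"yaw":0,"jaw":0.4}
    - {"dx":0.151,"dy":0.219,"dz":0.11,"yaw":0,"jaw":0.4}
    - {"dx":0.156,"dy":0.2265,"dz":0.105,"yaw":0,"jaw":0.4}
    - {"dx":0.156,"dy":0.2265,"dz":0.09,"yaw":0,"jaw":0.4}
    - {"dx":0.156,"dy":0.2265,"dz":0.07,"yaw":0,"jaw":0.4}
    - {"dx":0.156,"dy":0.2265,"dz":0.06,"yaw":0,"jaw":0.4}
    - {"dx":0.156,"dy":0.2265,"dz":0.06,"yaw":0,"jaw":0.4}
    - {"dx":0.156,"dy":0.2265,"dz":0.06,"yaw":0,"jaw":0.4}

```text
clock: 5.15
eef_pos: [631.4, 56.2, 102.2]
tool_rot: [-3.141, 0.0, 1.685]
force: [-0.4, 0.0, -2.2]
width: 44.1
gripper_force: 61.7
```

Run:
```python
from h import *
s=read_state();print(s['eef_pos'],s['tool_rot'],s['qpos'].round(2),s['force'])
im,d,P=shot('wrist','w1'); im2,_,_=shot('top','t1')
cv2.imwrite('pics/m1.png',np.hstack([im[:,:,::-1],cv2.resize(im2[110:250,180:360,::-1],(288,224))[:] if 0 else cv2.copyMakeBorder(cv2.resize(im2[110:250,180:360,::-1],(288,224)),0,160,0,0,cv2.BORDER_CONSTANT)]))
W=cloud(P,d);h=cv2.cvtColor(im,cv2.COLOR_RGB2HSV).astype(int)
m=(W[...,2]>19)&(W[...,2]<28)&(W[...,0]>590)&(W[...,0]<720)&(h[...,1]<70)
x=W[m][:,:2].astype(np.float32);print(cv2.minAreaRect(x),len(x),x.min(0),x.max(0))
```

```text
[631.37146128  56.20043327 102.20625386] [-3.14100913e+00  1.96608077e-04  1.68524717e+00] [ 0.04  0.74 -0.28  1.66  0.27  0.78 -0.26] [-0.36421013  0.04771926 -2.15539791]
((638.4125366210938, -5.227577209472656), (74.58306121826172, 200.75743103027344), 6.504317283630371) 1774 [ 590.4974  -107.41295] [686.15656  98.43378]
```

View pics/m1.png

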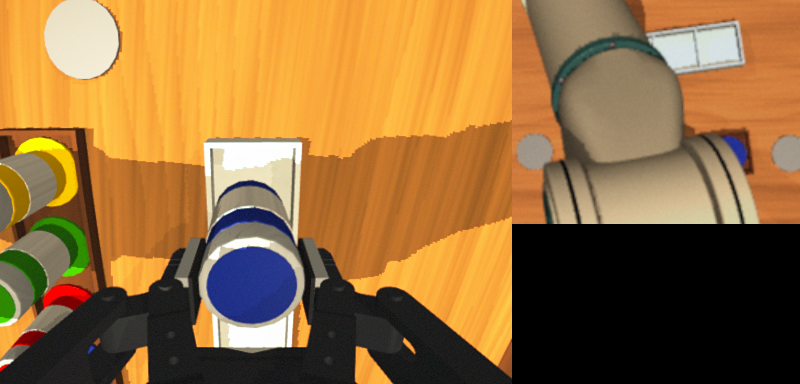

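The wrist view shows the blue jar held upright in the middle of the picture (250,280), above the leftmost white compartment. The far rack end is at (252,143). The rack pose agrees with the top measurement, so I'm lowering.

Emit:
arm_command:
  deltas:
    - {"dx":0,"dy":0,"dz":-0.01,"yaw":0,"jaw":0.4}
    - {"dx":0,"dy":0,"dz":-0.025,"yaw":0,"jaw":0.4}
    - {"dx":0,"dy":0,"dz":-0.04,"yaw":0,"jaw":0.4}
    - {"dx":0,"dy":0,"dz":-0.05,"yaw":0,"jaw":0.4}
    - {"dx":0,"dy":0,"dz":-0.055,"yaw":0,"jaw":0.4}
    - {"dx":0,"dy":0,"dz":-0.058,"yaw":0,"jaw":0.4}
    - {"dx":0,"dy":0,"dz":-0.06,"yaw":0,"jaw":0.4}
    - {"dx":0,"dy":0,"dz":-0.061,"yaw":0,"jaw":0.4}
    - {"dx":0,"dy":0,"dz":-0.062,"yaw":0,"jaw":0.4}
    - {"dx":0,"dy":0,"dz":-0.062,"yaw":0,"jaw":0.4}
    - {"dx":0,"dy":0,"dz":-0.062,"yaw":0,"jaw":0.4}

```text
clock: 6.35
eef_pos: [631.8, 57.1, 40.6]
tool_rot: [3.141, -0.0, 1.686]
force: [0.4, -0.1, -2.5]
width: 44.4
gripper_force: 61.7
```

Emit:
arm_command:
  deltas:
    - {"dx":0,"dy":0,"dz":-0.0005,"yaw":0,"jaw":0.4}
    - {"dx":0,"dy":0,"dz":-0.001,"yaw":0,"jaw":0.4}
    - {"dx":0,"dy":0,"dz":-0.0015,"yaw":0,"jaw":0.4}
    - {"dx":0,"dy":0,"dz":-0.0015,"yaw":0,"jaw":0.4}

```text
clock: 6.75
eef_pos: [631.8, 57.1, 39.8]
tool_rot: [3.141, 0.0, 1.686]
force: [-2.4, -1.1, 5.8]
width: 44.4
gripper_force: 62.4
```

Emit:
arm_command:
  deltas:
    - {"dx":0,"dy":0,"dz":0,"yaw":0,"jaw":0.55}
    - {"dx":0,"dy":0,"dz":0,"yaw":0,"jaw":0.7}
    - {"dx":0,"dy":0,"dz":0,"yaw":0,"jaw":0.9}
    - {"dx":0,"dy":0,"dz":0,"yaw":0,"jaw":1}
    - {"dx":0,"dy":0,"dz":0,"yaw":0,"jaw":1}
    - {"dx":0,"dy":0,"dz":0,"yaw":0,"jaw":1}
    - {"dx":0,"dy":0,"dz":0.015,"yaw":0,"jaw":1}
    - {"dx":0,"dy":0,"dz":0.04,"yaw":0,"jaw":1}
    - {"dx":0,"dy":0,"dz":0.07,"yaw":0,"jaw":1}
    - {"dx":0,"dy":0,"dz":0.1,"yaw":0,"jaw":1}
    - {"dx":-0.01,"dy":-0.01,"dz":0.12,"yaw":0,"jaw":1}
    - {"dx":-0.035,"dy":-0.03,"dz":0.12,"yaw":0,"jaw":1}
    - {"dx":-0.065,"dy":-0.06,"dz":0.12,"yaw":0,"jaw":1}
    - {"dx":-0.095,"dy":-0.09,"dz":0.12,"yaw":0,"jaw":1}
    - {"dx":-0.125,"dy":-0.12,"dz":0.12,"yaw":0,"jaw":1}
    - {"dx":-0.15,"dy":-0.14,"dz":0.12,"yaw":0,"jaw":1}
    - {"dx":-0.166,"dy":-0.155,"dz":0.12,"yaw":0,"jaw":1}
    - {"dx":-0.166,"dy":-0.155,"dz":0.12,"yaw":0,"jaw":1}
    - {"dx":-0.166,"dy":-0.155,"dz":0.12,"yaw":0,"jaw":1}

```text
clock: 8.65
eef_pos: [466.6, -97.9, 159.8]
tool_rot: [3.139, 0.0, 1.686]
force: [0.2, -0.0, -0.1]
width: 85.3
gripper_force: 0.0
```

```bash
cat > lids.py <<'E'
from h import *
import sys
s=read_state();print(s['eef_pos'].round(1),s['force'].round(1),s['width'])
for n in sys.argv[2:]:
    im,d,P=shot(n,sys.argv[1]+n)
    W=cloud(P,d);h=cv2.cvtColor(im,cv2.COLOR_RGB2HSV).astype(int)
    for c,(a,b) in dict(yellow=(20,35),green=(45,75),red=(172,188),blue=(112,128)).items():
        H=np.where(h[...,0]<90,h[...,0]+180,h[...,0]) if c=='red' else h[...,0]
        m=((H>=a)&(H<=b)&(h[...,1]>130)&(abs(W[...,2]-91)<7)); p=W[m]
        if len(p)>40: print(n,c,len(p),((np.percentile(p,1,0)+np.percentile(p,99,0))/2).round(1),np.ptp(p,axis=0).round())
E
python3 lids.py a top wrist
```

```text
[466.6 -97.9 159.8] [ 0.2 -0.  -0.1] 85.25477340733973
top yellow 168 [449.9  45.   93.4] [35. 37.  8.]
top green 159 [457.2 -22.5  93.6] [35. 33.  8.]
top blue 145 [630.2  55.5  89.6] [32. 33.  9.]
wrist yellow 655 [450.8  31.4  93.6] [38. 14.  9.]
wrist green 2345 [455.9 -23.3  93.9] [37. 37.  5.]
wrist red 1814 [464.3 -99.5  93.9] [37. 37.  4.]
wrist blue 1191 [625.5  51.9  89.9] [30. 31.  5.]
```

Emit:
arm_command:
  deltas:
    - {"dx":-0.001,"dy":-0.001,"dz":-0.02,"yaw":0,"jaw":1}
    - {"dx":-0.001,"dy":-0.001,"dz":-0.045,"yaw":0,"jaw":1}
    - {"dx":-0.001,"dy":-0.001,"dz":-0.07,"yaw":0,"jaw":1}
    - {"dx":-0.001,"dy":-0.001,"dz":-0.095,"yaw":0,"jaw":1}
    - {"dx":-0.001,"dy":-0.001,"dz":-0.11,"yaw":0,"jaw":1}
    - {"dx":-0.001,"dy":-0.001,"dz":-0.1165,"yaw":0,"jaw":1}
    - {"dx":-0.001,"dy":-0.001,"dz":-0.1165,"yaw":0,"jaw":1}
    - {"dx":-0.001,"dy":-0.001,"dz":-0.1165,"yaw":0,"jaw":0.8}
    - {"dx":-0.001,"dy":-0.001,"dz":-0.1165,"yaw":0,"jaw":0.65}
    - {"dx":-0.001,"dy":-0.001,"dz":-0.1165,"yaw":0,"jaw":0.55}
    - {"dx":-0.001,"dy":-0.001,"dz":-0.1165,"yaw":0,"jaw":0.5}
    - {"dx":-0.001,"dy":-0.001,"dz":-0.1165,"yaw":0,"jaw":0.4}
    - {"dx":-0.001,"dy":-0.001,"dz":-0.1165,"yaw":0,"jaw":0.4}
    - {"dx":-0.001,"dy":-0.001,"dz":-0.1165,"yaw":0,"jaw":0.4}
    - {"dx":-0.001,"dy":-0.001,"dz":-0.1165,"yaw":0,"jaw":0.4}

```text
clock: 10.25
eef_pos: [465.2, -99.1, 43.4]
tool_rot: [3.14, 0.001, 1.686]
force: [-1.2, -0.0, 7.2]
width: 44.8
gripper_force: 60.4
```

Emit:
arm_command:
  deltas:
    - {"dx":0,"dy":0,"dz":0.01,"yaw":0,"jaw":0.4}
    - {"dx":0,"dy":0,"dz":0.03,"yaw":0,"jaw":0.4}
    - {"dx":0,"dy":0,"dz":0.055,"yaw":0,"jaw":0.4}
    - {"dx":0,"dy":0,"dz":0.08,"yaw":0,"jaw":0.4}
    - {"dx":0.005,"dy":0.002,"dz":0.1,"yaw":0,"jaw":0.4}
    - {"dx":0.02,"dy":0.01,"dz":0.11,"yaw":0,"jaw":0.4}
    - {"dx":0.045,"dy":0.02,"dz":0.11,"yaw":0,"jaw":0.4}
    - {"dx":0.07,"dy":0.034,"dz":0.11,"yaw":0,"jaw":0.4}
    - {"dx":0.095,"dy":0.045,"dz":0.11,"yaw":0,"jaw":0.4}
    - {"dx":0.12,"dy":0.058,"dz":0.11,"yaw":0,"jaw":0.4}
    - {"dx":0.145,"dy":0.07,"dz":0.11,"yaw":0,"jaw":0.4}
    - {"dx":0.165,"dy":0.079,"dz":0.11,"yaw":0,"jaw":0.4}
    - {"dx":0.175,"dy":0.084,"dz":0.1,"yaw":0,"jaw":0.4}
    - {"dx":0.175,"dy":0.084,"dz":0.08,"yaw":0,"jaw":0.4}
    - {"dx":0.175,"dy":0.084,"dz":0.06,"yaw":0,"jaw":0.4}
    - {"dx":0.175,"dy":0.084,"dz":0.045,"yaw":0,"jaw":0.4}
    - {"dx":0.175,"dy":0.084,"dz":0.03,"yaw":0,"jaw":0.4}
    - {"dx":0.175,"dy":0.084,"dz":0.03,"yaw":0,"jaw":0.4}
    - {"dx":0.175,"dy":0.084,"dz":0.03,"yaw":0,"jaw":0.4}

```text
clock: 12.15
eef_pos: [639.6, -15.0, 72.3]
tool_rot: [-3.141, -0.0, 1.686]
force: [1.0, 0.0, -2.1]
width: 44.6
gripper_force: 61.7
```

Emit:
arm_command:
  deltas:
    - {"dx":0,"dy":0,"dz":-0.008,"yaw":0,"jaw":0.4}
    - {"dx":0,"dy":0,"dz":-0.018,"yaw":0,"jaw":0.4}
    - {"dx":0,"dy":0,"dz":-0.024,"yaw":0,"jaw":0.4}
    - {"dx":0,"dy":0,"dz":-0.028,"yaw":0,"jaw":0.4}
    - {"dx":0,"dy":0,"dz":-0.03,"yaw":0,"jaw":0.4}
    - {"dx":0,"dy":0,"dz":-0.0315,"yaw":0,"jaw":0.4}
    - {"dx":0,"dy":0,"dz":-0.0325,"yaw":0,"jaw":0.4}
    - {"dx":0,"dy":0,"dz":-0.033,"yaw":0,"jaw":0.4}
    - {"dx":0,"dy":0,"dz":-0.0335,"yaw":0,"jaw":0.4}
    - {"dx":0,"dy":0,"dz":-0.0335,"yaw":0,"jaw":0.4}

```text
clock: 13.15
eef_pos: [639.8, -14.9, 39.5]
tool_rot: [3.141, 0.0, 1.686]
force: [-1.3, 0.5, 4.2]
width: 44.2
gripper_force: 61.9
```

Emit:
arm_command:
  deltas:
    - {"dx":0,"dy":0,"dz":0,"yaw":0,"jaw":0.55}
    - {"dx":0,"dy":0,"dz":0,"yaw":0,"jaw":0.7}
    - {"dx":0,"dy":0,"dz":0,"yaw":0,"jaw":0.9}
    - {"dx":0,"dy":0,"dz":0,"yaw":0,"jaw":1}
    - {"dx":0,"dy":0,"dz":0,"yaw":0,"jaw":1}
    - {"dx":0,"dy":0,"dz":0,"yaw":0,"jaw":1}
    - {"dx":0,"dy":0,"dz":0.015,"yaw":0,"jaw":1}
    - {"dx":0,"dy":0,"dz":0.04,"yaw":0,"jaw":1}
    - {"dx":0,"dy":0,"dz":0.07,"yaw":0,"jaw":1}
    - {"dx":0,"dy":0,"dz":0.1,"yaw":0,"jaw":1}
    - {"dx":-0.015,"dy":0,"dz":0.12,"yaw":0,"jaw":1}
    - {"dx":-0.045,"dy":-0.002,"dz":0.12,"yaw":0,"jaw":1}
    - {"dx":-0.08,"dy":-0.004,"dz":0.12,"yaw":0,"jaw":1}
    - {"dx":-0.115,"dy":-0.005,"dz":0.12,"yaw":0,"jaw":1}
    - {"dx":-0.15,"dy":-0.007,"dz":0.12,"yaw":0,"jaw":1}
    - {"dx":-0.173,"dy":-0.008,"dz":0.12,"yaw":0,"jaw":1}
    - {"dx":-0.183,"dy":-0.008,"dz":0.12,"yaw":0,"jaw":1}
    - {"dx":-0.183,"dy":-0.008,"dz":0.12,"yaw":0,"jaw":1}
    - {"dx":-0.183,"dy":-0.008,"dz":0.12,"yaw":0,"jaw":1}

```text
clock: 15.05
eef_pos: [458.6, -22.7, 159.5]
tool_rot: [3.139, 0.0, 1.686]
force: [0.9, 0.0, -0.7]
width: 85.2
gripper_force: 0.0
```

```bash
python3 lids.py b top wrist
```

```text
[458.6 -22.7 159.5] [ 0.9  0.  -0.7] 85.18529253180942
top yellow 60 [448.8  54.5  93.4] [33. 22.  7.]
top red 165 [640.4 -15.   89.3] [35. 36. 11.]
top blue 143 [630.1  56.1  90.4] [32. 33. 10.]
wrist yellow 2360 [449.3  44.1  93.8] [42. 42.  5.]
wrist green 1801 [455.8 -23.2  93.9] [37. 37.  4.]
wrist red 1431 [562.9 -19.6  90.3] [213.  48.   8.]
wrist blue 1673 [629.3  55.5  89.8] [37. 37.  5.]
```

Red is placed. Now green.

Emit:
arm_command:
  deltas:
    - {"dx":-0.001,"dy":0,"dz":-0.02,"yaw":0,"jaw":1}
    - {"dx":-0.001,"dy":0,"dz":-0.045,"yaw":0,"jaw":1}
    - {"dx":-0.001,"dy":0,"dz":-0.07,"yaw":0,"jaw":1}
    - {"dx":-0.001,"dy":0,"dz":-0.095,"yaw":0,"jaw":1}
    - {"dx":-0.001,"dy":0,"dz":-0.11,"yaw":0,"jaw":1}
    - {"dx":-0.001,"dy":0,"dz":-0.1165,"yaw":0,"jaw":1}
    - {"dx":-0.001,"dy":0,"dz":-0.1165,"yaw":0,"jaw":1}
    - {"dx":-0.001,"dy":0,"dz":-0.1165,"yaw":0,"jaw":0.8}
    - {"dx":-0.001,"dy":0,"dz":-0.1165,"yaw":0,"jaw":0.65}
    - {"dx":-0.001,"dy":0,"dz":-0.1165,"yaw":0,"jaw":0.55}
    - {"dx":-0.001,"dy":0,"dz":-0.1165,"yaw":0,"jaw":0.5}
    - {"dx":-0.001,"dy":0,"dz":-0.1165,"yaw":0,"jaw":0.4}
    - {"dx":-0.001,"dy":0,"dz":-0.1165,"yaw":0,"jaw":0.4}
    - {"dx":-0.001,"dy":0,"dz":-0.1165,"yaw":0,"jaw":0.4}
    - {"dx":-0.001,"dy":0,"dz":-0.1165,"yaw":0,"jaw":0.4}

```text
clock: 16.65
eef_pos: [456.4, -23.0, 43.3]
tool_rot: [3.14, 0.0, 1.686]
force: [0.5, 0.6, 5.5]
width: 44.4
gripper_force: 60.1
```

Emit:
arm_command:
  deltas:
    - {"dx":0,"dy":0,"dz":0.01,"yaw":0,"jaw":0.4}
    - {"dx":0,"dy":0,"dz":0.03,"yaw":0,"jaw":0.4}
    - {"dx":0,"dy":0,"dz":0.055,"yaw":0,"jaw":0.4}
    - {"dx":0,"dy":0,"dz":0.08,"yaw":0,"jaw":0.4}
    - {"dx":0.005,"dy":-0.002,"dz":0.1,"yaw":0,"jaw":0.4}
    - {"dx":0.02,"dy":-0.008,"dz":0.11,"yaw":0,"jaw":0.4}
    - {"dx":0.045,"dy":-0.016,"dz":0.11,"yaw":0,"jaw":0.4}
    - {"dx":0.072,"dy":-0.024,"dz":0.11,"yaw":0,"jaw":0.4}
    - {"dx":0.1,"dy":-0.033,"dz":0.11,"yaw":0,"jaw":0.4}
    - {"dx":0.128,"dy":-0.042,"dz":0.11,"yaw":0,"jaw":0.4}
    - {"dx":0.155,"dy":-0.052,"dz":0.11,"yaw":0,"jaw":0.4}
    - {"dx":0.18,"dy":-0.06,"dz":0.11,"yaw":0,"jaw":0.4}
    - {"dx":0.192,"dy":-0.0635,"dz":0.1,"yaw":0,"jaw":0.4}
    - {"dx":0.192,"dy":-0.0635,"dz":0.08,"yaw":0,"jaw":0.4}
    - {"dx":0.192,"dy":-0.0635,"dz":0.06,"yaw":0,"jaw":0.4}
    - {"dx":0.192,"dy":-0.0635,"dz":0.045,"yaw":0,"jaw":0.4}
    - {"dx":0.192,"dy":-0.0635,"dz":0.03,"yaw":0,"jaw":0.4}
    - {"dx":0.192,"dy":-0.0635,"dz":0.03,"yaw":0,"jaw":0.4}
    - {"dx":0.192,"dy":-0.0635,"dz":0.03,"yaw":0,"jaw":0.4}

```text
clock: 18.55
eef_pos: [647.6, -86.3, 72.4]
tool_rot: [-3.141, -0.0, 1.686]
force: [0.4, -0.9, -0.8]
width: 44.6
gripper_force: 61.5
```

Emit:
arm_command:
  deltas:
    - {"dx":0,"dy":0,"dz":-0.008,"yaw":0,"jaw":0.4}
    - {"dx":0,"dy":0,"dz":-0.018,"yaw":0,"jaw":0.4}
    - {"dx":0,"dy":0,"dz":-0.024,"yaw":0,"jaw":0.4}
    - {"dx":0,"dy":0,"dz":-0.028,"yaw":0,"jaw":0.4}
    - {"dx":0,"dy":0,"dz":-0.03,"yaw":0,"jaw":0.4}
    - {"dx":0,"dy":0,"dz":-0.0315,"yaw":0,"jaw":0.4}
    - {"dx":0,"dy":0,"dz":-0.0325,"yaw":0,"jaw":0.4}
    - {"dx":0,"dy":0,"dz":-0.033,"yaw":0,"jaw":0.4}
    - {"dx":0,"dy":0,"dz":-0.0335,"yaw":0,"jaw":0.4}
    - {"dx":0,"dy":0,"dz":-0.0335,"yaw":0,"jaw":0.4}

```text
clock: 19.55
eef_pos: [647.8, -86.5, 39.4]
tool_rot: [3.141, 0.0, 1.686]
force: [-1.4, 0.7, 2.7]
width: 44.5
gripper_force: 62.1
```

Emit:
arm_command:
  deltas:
    - {"dx":0,"dy":0,"dz":0,"yaw":0,"jaw":0.55}
    - {"dx":0,"dy":0,"dz":0,"yaw":0,"jaw":0.7}
    - {"dx":0,"dy":0,"dz":0,"yaw":0,"jaw":0.9}
    - {"dx":0,"dy":0,"dz":0,"yaw":0,"jaw":1}
    - {"dx":0,"dy":0,"dz":0,"yaw":0,"jaw":1}
    - {"dx":0,"dy":0,"dz":0,"yaw":0,"jaw":1}
    - {"dx":0,"dy":0,"dz":0.015,"yaw":0,"jaw":1}
    - {"dx":0,"dy":0,"dz":0.04,"yaw":0,"jaw":1}
    - {"dx":0,"dy":0,"dz":0.07,"yaw":0,"jaw":1}
    - {"dx":0,"dy":0,"dz":0.1,"yaw":0,"jaw":1}
    - {"dx":-0.015,"dy":0.01,"dz":0.12,"yaw":0,"jaw":1}
    - {"dx":-0.045,"dy":0.03,"dz":0.12,"yaw":0,"jaw":1}
    - {"dx":-0.08,"dy":0.053,"dz":0.12,"yaw":0,"jaw":1}
    - {"dx":-0.115,"dy":0.076,"dz":0.12,"yaw":0,"jaw":1}
    - {"dx":-0.15,"dy":0.1,"dz":0.12,"yaw":0,"jaw":1}
    - {"dx":-0.18,"dy":0.12,"dz":0.12,"yaw":0,"jaw":1}
    - {"dx":-0.198,"dy":0.131,"dz":0.12,"yaw":0,"jaw":1}
    - {"dx":-0.198,"dy":0.131,"dz":0.12,"yaw":0,"jaw":1}
    - {"dx":-0.198,"dy":0.131,"dz":0.12,"yaw":0,"jaw":1}

```text
clock: 21.45
eef_pos: [450.7, 44.6, 159.9]
tool_rot: [3.139, 0.0, 1.687]
force: [1.1, 0.1, 0.0]
width: 85.8
gripper_force: 0.0
```

```bash
python3 lids.py c top wrist
```

```text
[450.7  44.6 159.9] [1.1 0.1 0. ] 85.80332966450817
top green 147 [648.5 -86.3  89.4] [34. 33.  9.]
top red 160 [639.9 -15.   90.5] [35. 36. 10.]
top blue 144 [630.3  55.5  90.1] [32. 33.  8.]
wrist yellow 1876 [449.4  43.9  93.9] [38. 38.  6.]
wrist red 1101 [638.9 -15.7  89.8] [39. 37.  4.]
wrist blue 1358 [629.1  55.3  89.8] [38. 36.  4.]
```

Emit:
arm_command:
  deltas:
    - {"dx":0,"dy":0,"dz":-0.02,"yaw":0,"jaw":1}
    - {"dx":0,"dy":0,"dz":-0.045,"yaw":0,"jaw":1}
    - {"dx":0,"dy":0,"dz":-0.07,"yaw":0,"jaw":1}
    - {"dx":0,"dy":0,"dz":-0.095,"yaw":0,"jaw":1}
    - {"dx":0,"dy":0,"dz":-0.11,"yaw":0,"jaw":1}
    - {"dx":0,"dy":0,"dz":-0.1165,"yaw":0,"jaw":1}
    - {"dx":0,"dy":0,"dz":-0.1165,"yaw":0,"jaw":1}
    - {"dx":0,"dy":0,"dz":-0.1165,"yaw":0,"jaw":0.8}
    - {"dx":0,"dy":0,"dz":-0.1165,"yaw":0,"jaw":0.65}
    - {"dx":0,"dy":0,"dz":-0.1165,"yaw":0,"jaw":0.55}
    - {"dx":0,"dy":0,"dz":-0.1165,"yaw":0,"jaw":0.5}
    - {"dx":0,"dy":0,"dz":-0.1165,"yaw":0,"jaw":0.4}
    - {"dx":0,"dy":0,"dz":-0.1165,"yaw":0,"jaw":0.4}
    - {"dx":0,"dy":0,"dz":-0.1165,"yaw":0,"jaw":0.4}
    - {"dx":0,"dy":0,"dz":-0.1165,"yaw":0,"jaw":0.4}

```text
clock: 23.05
eef_pos: [450.2, 44.5, 43.4]
tool_rot: [3.14, 0.0, 1.686]
force: [-0.1, -0.6, 7.1]
width: 44.6
gripper_force: 60.3
```

Emit:
arm_command:
  deltas:
    - {"dx":0,"dy":0,"dz":0.01,"yaw":0,"jaw":0.4}
    - {"dx":0,"dy":0,"dz":0.03,"yaw":0,"jaw":0.4}
    - {"dx":0,"dy":0,"dz":0.055,"yaw":0,"jaw":0.4}
    - {"dx":0,"dy":0,"dz":0.085,"yaw":0,"jaw":0.4}
    - {"dx":0.005,"dy":-0.005,"dz":0.11,"yaw":0,"jaw":0.4}
    - {"dx":0.02,"dy":-0.02,"dz":0.12,"yaw":0,"jaw":0.4}
    - {"dx":0.045,"dy":-0.045,"dz":0.12,"yaw":0,"jaw":0.4}
    - {"dx":0.07,"dy":-0.07,"dz":0.12,"yaw":0,"jaw":0.4}
    - {"dx":0.095,"dy":-0.095,"dz":0.12,"yaw":0,"jaw":0.4}
    - {"dx":0.12,"dy":-0.12,"dz":0.12,"yaw":0,"jaw":0.4}
    - {"dx":0.145,"dy":-0.145,"dz":0.12,"yaw":0,"jaw":0.4}
    - {"dx":0.17,"dy":-0.168,"dz":0.12,"yaw":0,"jaw":0.4}
    - {"dx":0.19,"dy":-0.187,"dz":0.12,"yaw":0,"jaw":0.4}
    - {"dx":0.202,"dy":-0.198,"dz":0.12,"yaw":0,"jaw":0.4}
    - {"dx":0.2065,"dy":-0.2025,"dz":0.11,"yaw":0,"jaw":0.4}
    - {"dx":0.2065,"dy":-0.2025,"dz":0.085,"yaw":0,"jaw":0.4}
    - {"dx":0.2065,"dy":-0.2025,"dz":0.06,"yaw":0,"jaw":0.4}
    - {"dx":0.2065,"dy":-0.2025,"dz":0.04,"yaw":0,"jaw":0.4}
    - {"dx":0.2065,"dy":-0.2025,"dz":0.03,"yaw":0,"jaw":0.4}
    - {"dx":0.2065,"dy":-0.2025,"dz":0.03,"yaw":0,"jaw":0.4}

```text
clock: 25.05
eef_pos: [654.2, -157.1, 70.7]
tool_rot: [-3.138, -0.002, 1.687]
force: [0.4, -0.8, -1.7]
width: 44.3
gripper_force: 61.5
```

Emit:
arm_command:
  deltas:
    - {"dx":0,"dy":0,"dz":-0.008,"yaw":0,"jaw":0.4}
    - {"dx":0,"dy":0,"dz":-0.018,"yaw":0,"jaw":0.4}
    - {"dx":0,"dy":0,"dz":-0.024,"yaw":0,"jaw":0.4}
    - {"dx":0,"dy":0,"dz":-0.028,"yaw":0,"jaw":0.4}
    - {"dx":0,"dy":0,"dz":-0.03,"yaw":0,"jaw":0.4}
    - {"dx":0,"dy":0,"dz":-0.0315,"yaw":0,"jaw":0.4}
    - {"dx":0,"dy":0,"dz":-0.0325,"yaw":0,"jaw":0.4}
    - {"dx":0,"dy":0,"dz":-0.033,"yaw":0,"jaw":0.4}
    - {"dx":0,"dy":0,"dz":-0.0335,"yaw":0,"jaw":0.4}
    - {"dx":0,"dy":0,"dz":-0.0335,"yaw":0,"jaw":0.4}

```text
clock: 26.05
eef_pos: [656.3, -158.0, 39.5]
tool_rot: [3.141, 0.0, 1.686]
force: [-1.9, 0.2, 4.2]
width: 44.4
gripper_force: 61.8
```

Contact. I'll release and retreat upward and back so the cameras get a clear view.

Emit:
arm_command:
  deltas:
    - {"dx":0,"dy":0,"dz":0,"yaw":0,"jaw":0.55}
    - {"dx":0,"dy":0,"dz":0,"yaw":0,"jaw":0.7}
    - {"dx":0,"dy":0,"dz":0,"yaw":0,"jaw":0.9}
    - {"dx":0,"dy":0,"dz":0,"yaw":0,"jaw":1}
    - {"dx":0,"dy":0,"dz":0,"yaw":0,"jaw":1}
    - {"dx":0,"dy":0,"dz":0,"yaw":0,"jaw":1}
    - {"dx":0,"dy":0,"dz":0.015,"yaw":0,"jaw":1}
    - {"dx":0,"dy":0,"dz":0.04,"yaw":0,"jaw":1}
    - {"dx":0,"dy":0,"dz":0.07,"yaw":0,"jaw":1}
    - {"dx":0,"dy":0,"dz":0.1,"yaw":0,"jaw":1}
    - {"dx":-0.015,"dy":0,"dz":0.13,"yaw":0,"jaw":1}
    - {"dx":-0.045,"dy":0,"dz":0.15,"yaw":0,"jaw":1}
    - {"dx":-0.08,"dy":0,"dz":0.16,"yaw":0,"jaw":1}
    - {"dx":-0.115,"dy":0,"dz":0.16,"yaw":0,"jaw":1}
    - {"dx":-0.15,"dy":0,"dz":0.16,"yaw":0,"jaw":1}
    - {"dx":-0.18,"dy":0,"dz":0.16,"yaw":0,"jaw":1}
    - {"dx":-0.195,"dy":0,"dz":0.16,"yaw":0,"jaw":1}
    - {"dx":-0.2,"dy":0,"dz":0.16,"yaw":0,"jaw":1}
    - {"dx":-0.2,"dy":0,"dz":0.16,"yaw":0,"jaw":1}
    - {"dx":-0.2,"dy":0,"dz":0.16,"yaw":0,"jaw":1}

```text
clock: 28.05
eef_pos: [457.6, -158.0, 199.4]
tool_rot: [3.14, 0.0, 1.687]
force: [0.1, -0.0, 0.6]
width: 85.2
gripper_force: 0.0
```

```bash
python3 lids.py d top scene
```

```text
[ 457.6 -158.   199.4] [ 0.1 -0.   0.6] 85.23945575648273
top yellow 159 [ 656.4 -158.6   89.3] [37. 33. 10.]
top green 147 [647.8 -86.3  89.9] [34. 34. 10.]
top red 156 [640.2 -16.2  90. ] [35. 33.  9.]
top blue 145 [630.2  55.4  90. ] [32. 33. 10.]
scene red 77 [640.7 -16.8  90. ] [28. 29.  8.]
```

```bash
python3 -c "
import cv2,numpy as np
a=cv2.imread('pics/dtop.png')[100:250,60:460];b=cv2.imread('pics/dscene.png')[130:280,60:460]
cv2.imwrite('pics/fin.png',cv2.resize(np.vstack([a,b]),(800,600)))"
```

```text
(no output)
```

View pics/fin.png

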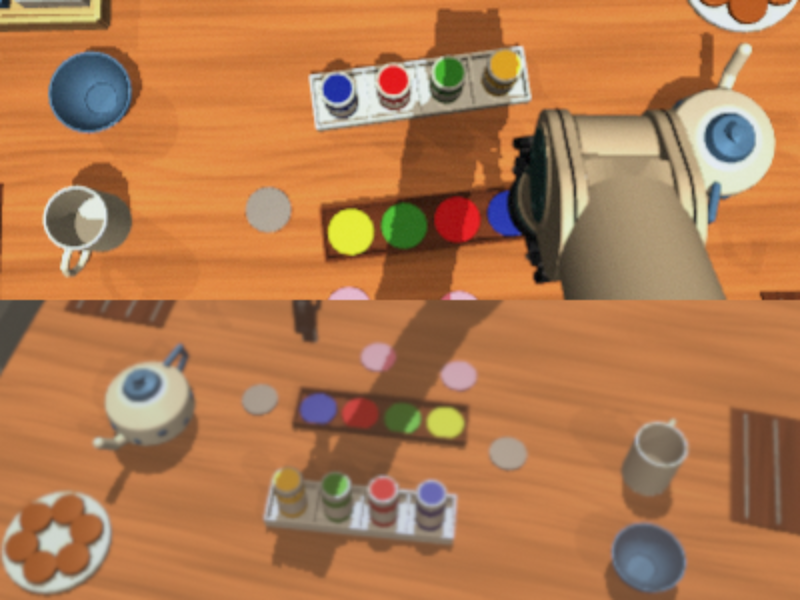

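The top half shows blue (338,90), red (393,85), green (448,75) and yellow (504,68) upright, one in each compartment from left to right. The mug, bowl and teapot look untouched, and the gripper is clear.

```bash
python3 -c "
from cell import *
print(finish_job())"
```

```text
the job is handed in; nothing more can be done
None
```

The four jars stand upright in the white rack in reverse order, blue, red, green, yellow from left to right, all released at 28 s on the clock; the job is handed in, but no verdict came back.

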